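# Load tinted plaster slabs into a drying rack and lock the keeper

### The job

Load the drying rack on the studio bench: first slide the rack's red-tabbed keeper all the way to its open stop, then slide every plaster slab lying on the bench fully home, flat against the back stop, in the bay marked with its own colour. When all of them are in, slide the keeper all the way back to its closed stop so that its tabs shut the bays, and leave the tub, the jar and the carton where they are.

Things in the scene. Friction and masses are not known exactly. Their poses are not given: they have to be found in the camera images.
- slab_yellow: yellow plaster slab, loose, 100 mm long (own x) x 60 mm wide (own y) x 20 mm thick, about 0.13 kg, lying flat on the bench; origin at the centre of its underside, z up. Either end may go in first. May be absent.
- slab_terracotta: terracotta-red plaster slab, loose, 100 mm long (own x) x 60 mm wide (own y) x 20 mm thick, about 0.13 kg, lying flat on the bench; origin at the centre of its underside, z up. Either end may go in first. May be absent.
- slab_green: green plaster slab, loose, 100 mm long (own x) x 60 mm wide (own y) x 20 mm thick, about 0.13 kg, lying flat on the bench; origin at the centre of its underside, z up. Either end may go in first. May be absent.
- slab_blue: blue plaster slab, loose, 100 mm long (own x) x 60 mm wide (own y) x 20 mm thick, about 0.13 kg, lying flat on the bench; origin at the centre of its underside, z up. Either end may go in first. May be absent.
- bay_yellow (a point): home point of the bay with the yellow tag (on the back wall): the slab's origin lies here, on the bench, when it touches the back stop. Axes as the rack's: +x into the bay. The bay is a slot 64 mm wide, 24 mm high under lips that cover 11 mm at each side (open above between them); the bench is its floor; its mouth is 53 mm before this point, between rail ends rounded at 12 mm radius.
- bay_terracotta (a point): home point of the bay with the terracotta tag (on the back wall): the slab's origin lies here, on the bench, when it touches the back stop. Axes as the rack's: +x into the bay. The bay is a slot 64 mm wide, 24 mm high under lips that cover 11 mm at each side (open above between them); the bench is its floor; its mouth is 53 mm before this point, between rail ends rounded at 12 mm radius.
- bay_green (a point): home point of the bay with the green tag (on the back wall): the slab's origin lies here, on the bench, when it touches the back stop. Axes as the rack's: +x into the bay. The bay is a slot 64 mm wide, 24 mm high under lips that cover 11 mm at each side (open above between them); the bench is its floor; its mouth is 53 mm before this point, between rail ends rounded at 12 mm radius.
- bay_blue (a point): home point of the bay with the blue tag (on the back wall): the slab's origin lies here, on the bench, when it touches the back stop. Axes as the rack's: +x into the bay. The bay is a slot 64 mm wide, 24 mm high under lips that cover 11 mm at each side (open above between them); the bench is its floor; its mouth is 53 mm before this point, between rail ends rounded at 12 mm radius.
- rack: wooden drying rack fixed to the bench, aluminium lips, 28 mm high (back wall with tags 45); origin on the bench, x from the mouths (x = -55 mm) to the back stop (x = +48). Overall 117 mm deep, 400 wide. Bays 88 mm apart, from +y to -y: yellow, terracotta, green, blue; rails between them 24 mm wide. A slab at home stands 3 mm inside the mouth.
- keeper (a joint): slide of the keeper, a grey bar (top 38 mm high) on the rack with four red tabs hanging before the mouths, 6 to 36 mm above the bench, 12 mm wide, front 9 mm before the mouth. 0 = closed stop (a tab amid each mouth), 0.044 = open stop (tabs before rails), grows to the rack's +y. Stays where left; slides at about 2 N. Tabs jam on a slab sticking out over 3 mm.
- keeper_grip (a point): point to pinch on the keeper's red grip block: 62 mm above the bench, block 24 mm wide along the slide (y), 30 mm along x, from 38 to 78 mm above the bench; axes are the rack's, moves with the keeper
- tub: white plastic tub, bystander, 116 mm across, 110 mm high; origin at the centre of its underside
- jar: jar of cream with a blue cap, bystander, 64 mm across, 65 mm high; origin at the centre of its underside
- carton: closed cardboard carton, bystander, 100 x 150 x 90 mm high; origin at the centre of its underside
There are look-alikes about, which are no part of the job. Of the things that look like the slab_green, take the one that is farthest from the robot's base at the start.

How it is judged (in metres and radians):
On the way, in this order (a step that is already met when the one before it is completed fails the run):
1. the keeper is slid to its open stop (value of joint keeper above 0.04 m), for 0.2 s.
2. every slab is home in the bay of its colour, with the keeper still open (value of joint keeper above 0.036 m and x of slab_yellow in the frame of bay_yellow between -0.008 and 0.006 m and y of slab_yellow in the frame of bay_yellow between -0.006 and 0.006 m and height (world z) of each of slab_yellow, slab_terracotta, slab_green, slab_blue below 0.006 m and angle between each of slab_yellow, slab_terracotta, slab_green, slab_blue's own z axis and vertical below 0.1 rad and angle between the x axis of slab_yellow and the x axis of bay_yellow, either way round below 0.08 rad and x of slab_terracotta in the frame of bay_terracotta between -0.008 and 0.006 m and y of slab_terracotta in the frame of bay_terracotta between -0.006 and 0.006 m and angle between the x axis of slab_terracotta and the x axis of bay_terracotta, either way round below 0.08 rad and x of slab_green in the frame of bay_green between -0.008 and 0.006 m and y of slab_green in the frame of bay_green between -0.006 and 0.006 m and angle between the x axis of slab_green and the x axis of bay_green, either way round below 0.08 rad and x of slab_blue in the frame of bay_blue between -0.008 and 0.006 m and y of slab_blue in the frame of bay_blue between -0.006 and 0.006 m and angle between the x axis of slab_blue and the x axis of bay_blue, either way round below 0.08 rad), for 0.2 s.
3. the keeper is slid back to its closed stop (value of joint keeper below 0.004 m), for 0.2 s.
At the end, for the whole second after the job is handed in: Every slab present lies flat and at rest in the bay of its own colour, within 8 mm of the back stop, 6 mm sideways and 0.08 rad of the bay, and the keeper is within 4 mm of its closed stop. The keeper went to within 4 mm of its open stop (44 mm) first, and all slabs were home before it was closed (value of joint keeper below 0.004 m and x of slab_yellow in the frame of bay_yellow between -0.008 and 0.006 m and y of slab_yellow in the frame of bay_yellow between -0.006 and 0.006 m and height (world z) of each of slab_yellow, slab_terracotta, slab_green, slab_blue below 0.006 m and angle between each of slab_yellow, slab_terracotta, slab_green, slab_blue's own z axis and vertical below 0.1 rad and angle between the x axis of slab_yellow and the x axis of bay_yellow, either way round below 0.08 rad and x of slab_terracotta in the frame of bay_terracotta between -0.008 and 0.006 m and y of slab_terracotta in the frame of bay_terracotta between -0.006 and 0.006 m and angle between the x axis of slab_terracotta and the x axis of bay_terracotta, either way round below 0.08 rad and x of slab_green in the frame of bay_green between -0.008 and 0.006 m and y of slab_green in the frame of bay_green between -0.006 and 0.006 m and angle between the x axis of slab_green and the x axis of bay_green, either way round below 0.08 rad and x of slab_blue in the frame of bay_blue between -0.008 and 0.006 m and y of slab_blue in the frame of bay_blue between -0.006 and 0.006 m and angle between the x axis of slab_blue and the x axis of bay_blue, either way round below 0.08 rad and linear speed of each of slab_yellow, slab_terracotta, slab_green, slab_blue below 0.02 m/s); the robot touches nothing.
It fails at once if the tub is pushed more than 30 mm or tipped over (distance of tub from where it was at the start of the episode above 0.03 m or angle between tub's own z axis and vertical above 0.5 rad).
It fails at once if the jar is pushed more than 30 mm or tipped over (distance of jar from where it was at the start of the episode above 0.03 m or angle between jar's own z axis and vertical above 0.5 rad).
It fails at once if the carton is pushed more than 30 mm or tipped over (distance of carton from where it was at the start of the episode above 0.03 m or angle between carton's own z axis and vertical above 0.5 rad).
Of slab_yellow, slab_terracotta, slab_green, slab_blue only 3 to 4 are there at a start; the rules pass over those that are not, and their reading is None.
At some moment in a run one of slab_yellow, slab_terracotta, slab_green, slab_blue may be knocked a few centimetres aside while the robot is not near it.
Once in a run the grip may slacken for a moment while it holds something.
It also fails if it takes over 210 s, if anything falls off the work surface, if the arm or the gripper's body presses on something with over 40 N, if the wrist force passes 120 N, or if a joint passes its speed limit or range.

### The arm

A 6-joint arm with a two-finger parallel gripper is mounted at the origin on the work surface. World frame = base frame: x ahead of the robot, y to its left, z up, the work surface at z = 0. Lengths are in mm, angles in rad, forces in N, time in s.
With the tool pointing down it reaches from about 200 to 875 mm from the base axis. Payload 3.4 kg.
Tool frame: the origin (TCP) lies on the centre line of the jaws, within the pads' length; the fingertips stand 11 mm ahead of it and the grasp point (between the pads) lies 8 mm behind it; z points along the fingers, y is the line along which they close (so a half turn about z gives the same grasp; the last joint's range is limited). The gripper opens to 94 mm and grips with 3 to 60 N. Pads are 16 mm wide; open, the fingers measure 119 mm over their backs; the gripper's body (75 mm by 177 mm) begins 78 mm behind the grasp point.
Start: joints at [1.025, 0.276, 1.505, -0, 1.361, -0.121], TCP at [237.002, 523.925, 184.093] pointing down, gripper open.
Joint ranges: [-2.89, 2.89], [-0.75, 2.08], [0.22, 2.7], [-1.18, 4.32], [0.11, 2.71], [-2.7, 2.7]. Speed limits (rad/s): [2.57, 2.57, 3.14, 3.14, 3.14, 3.14].

### API

Orientations are given as [roll, pitch, yaw] about the fixed x, y, z axes, in that order (R = Rz(yaw) Ry(pitch) Rx(roll)).
In Python, from rig import * gives the robot as it stands. The module is installed in compiled form; this text tells all that it offers.
- The arm moves only by the shell command python3 -m crank 'ROWS' [OPENING] [FORCE]. ROWS is JSON, a list of rows, each a list of 6 numbers: the shift along the world's x, y, z in mm, then the turn, a rotation vector about the world's x, y, z in rad. In form: [[dx, dy, dz, ax, ay, az], ...]. A call has 1 to 20 rows; each row shifts and turns the commanded pose from where the row before left it; what a row does not reach is not made up. A row lasts 1/10 s, in which the tool goes at most 50 mm and 8.59 degrees, less where a joint would pass 70% of its speed; a pose out of reach is approached as far as the arm can. A call is refused whole if a number of a shift passes 50 or a number of a turn 0.15, either way. A call with a gripper value outside its range is refused whole. OPENING is the opening in per cent of the stroke, from 0 (shut) to 100 (fully open), set as the call begins (- or left out, the last holds). The fingers move at their own pace and stop on an object; FORCE is the grip in N (left out, the last holds). Time passes only in rows, so rows that do not move let the fingers close. It gives the time, the measured TCP pose, the force, the opening and the grip force at its end, in the units of the state.
- read_state(): the state, without advancing time (a new reading comes with each control period).
- snapshot(name): name is "side" or "top" or "wrist"; returns (picture, depth): 400x640x3 uint8, red, green, blue; 400x640 float32, mm along the optical axis (not along the pixel's ray), 0 where there is no reading.
- camera_model(name): a dict with "camera_matrix" (3x3 intrinsics, pixels), "pose" (4x4, takes a point from camera to world coordinates). Camera axes: x right, y up, looking along -z (the intrinsics and any distortion apply to the point x, -y, -z); pixel columns grow to the right and rows downward; lengths in mm; the calibration is good to about 2 mm. A picture is of the moment at which its call begins: read the wrist's pose just before it. camera_model takes no time and is no camera call; for the wrist camera it gives the pose at the moment of the call.
- close_job(): hands the job in; it is judged then, once.
Trained networks look in the newest picture that a camera, given by its name, has taken for a name from the list of things; names that differ only in an ending like _2 or _b are one class to them, and where a whole thing is asked for, a point or a joint stands for the part that bears it (a point fixed in the world has none). Each returns a list of dicts, best first, with "p" (0 to 1); they miss things now and then, are a little off and sometimes report something else, mostly with a low value. They report only what shows in the picture. A call takes as long as a camera call. They do not tell look-alikes from the thing itself.
- search_frame(camera, target): "bbox" ([left, top, right, bottom] in pixels, round what is visible of it).
- tip_of(camera, target): "point" ([row, column] in pixels: a listed point, or the origin of a listed thing).
The state is a dict: "time": time; "joint_positions": joint angles; "qvel": joint speeds; "effort": joint torques, N m; "eef_pos": TCP position; "tcp_rot": TCP orientation; "force": force on the tool from outside, world axes, zero at the start; "wrist_torque": the same for the moment, N m; "finger_gap": finger opening in mm; "grip_force": force on a finger pad.
Only numpy, scipy, OpenCV 4.12 (cv2) and the standard library are available. Lean on these libraries where they do the work, as an engineer would, in place of code of your own. Each camera call takes 0.05 s, during which the arm holds its last target. There are 200 camera calls.

## Working session

There is one attempt and no reset: what is moved stays moved. The work goes in short steps, Python scripts to look and compute and a shell command to move; the robot and the scene stay as the last step left them, time stands still between calls to the robot, and variables do not carry over. Pictures are saved under pics/ and viewed, at most 14 in all, crops included, and the job is handed in when it is done.

```bash
mkdir -p pics; cat > h.py <<'E'
from rig import *
import numpy as np, cv2
def snap(n,f=None):
    p,d=snapshot(n)
    if f: cv2.imwrite('pics/'+f,p[:,:,::-1])
    return p,d,camera_model(n)
def pts(d,m):
    K=np.array(m['camera_matrix']);T=np.array(m['pose'])
    v,u=np.mgrid[0:d.shape[0],0:d.shape[1]]
    P=np.stack([(u-K[0,2])/K[0,0]*d,-(v-K[1,2])/K[1,1]*d,-d],-1)
    return P@T[:3,:3].T+T[:3,3]
def at_z(uv,z,m):
    K=np.array(m['camera_matrix']);T=np.array(m['pose'])
    r=T[:3,:3]@np.array([(uv[0]-K[0,2])/K[0,0],-(uv[1]-K[1,2])/K[1,1],-1])
    o=T[:3,3];return o+r*(z-o[2])/r[2]
E
python3 - <<'E'
from h import *
for n in ('top','side'):
    p,d,m=snap(n,n+'0.png'); print({k:np.round(v,2).tolist() if k!='name' else v for k,v in m.items()})
    W=pts(d,m)
    for t in ('slab_yellow','slab_terracotta','slab_green','slab_blue','keeper','rack','tub','jar','carton'):
        for r in search_frame(n,t)[:3]:
            if r['p']<.2: continue
            b=np.array(r['bbox']);c=int((b[0]+b[2])/2),int((b[1]+b[3])/2)
            print(n,t,round(r['p'],2),b.round().tolist(),W[min(c[1],399),min(c[0],639)].round().tolist())
E
```

```text
{'camera_matrix': [[438.84, 0.0, 323.04], [0.0, 438.84, 200.75], [0.0, 0.0, 1.0]], 'pose': [[0.01, 0.99, -0.15, 426.45], [-1.0, 0.02, 0.01, -68.45], [0.02, 0.15, 0.99, 1127.02], [0.0, 0.0, 0.0, 1.0]]}
top slab_terracotta 0.84 [394.0, 248.0, 430.0, 298.0] [421.0, -305.0, 23.0]
top slab_terracotta 0.4 [411.0, 196.0, 445.0, 232.0] [570.0, -352.0, 20.0]
top slab_green 0.7 [161.0, 250.0, 190.0, 294.0] [417.0, 280.0, 21.0]
top slab_green 0.58 [139.0, 186.0, 177.0, 228.0] [576.0, 334.0, 20.0]
top slab_green 0.57 [216.0, 257.0, 250.0, 298.0] [404.0, 138.0, 25.0]
top slab_blue 0.93 [412.0, 193.0, 448.0, 235.0] [570.0, -354.0, 22.0]
top keeper 0.94 [238.0, 186.0, 350.0, 220.0] [593.0, -10.0, 32.0]
top rack 0.8 [219.0, 160.0, 379.0, 219.0] [621.0, -23.0, 61.0]
top tub 0.82 [307.0, 93.0, 352.0, 146.0] [822.0, -96.0, 7.0]
top tub 0.59 [410.0, 190.0, 449.0, 237.0] [573.0, -355.0, 18.0]
top tub 0.23 [220.0, 164.0, 378.0, 220.0] [615.0, -23.0, 54.0]
top jar 0.82 [460.0, 229.0, 493.0, 251.0] [502.0, -455.0, 69.0]
top carton 0.82 [198.0, 90.0, 267.0, 146.0] [790.0, 144.0, 91.0]
top carton 0.55 [240.0,
[... 363 characters left out ...]
0, 179.0] [566.0, 325.0, 22.0]
side slab_green 0.72 [203.0, 203.0, 237.0, 227.0] [388.0, 127.0, 19.0]
side slab_green 0.68 [182.0, 181.0, 219.0, 204.0] [407.0, 275.0, 18.0]
side slab_blue 0.93 [365.0, 259.0, 409.0, 289.0] [557.0, -367.0, 20.0]
side keeper 0.81 [266.0, 187.0, 341.0, 238.0] [581.0, -27.0, 18.0]
side rack 0.64 [262.0, 172.0, 370.0, 244.0] [607.0, -55.0, 38.0]
side tub 0.8 [353.0, 162.0, 391.0, 211.0] [755.0, -142.0, 92.0]
side tub 0.74 [264.0, 169.0, 372.0, 247.0] [-87.0, -771.0, 728.0]
side tub 0.43 [216.0, 160.0, 249.0, 181.0] [561.0, 324.0, 21.0]
side jar 0.75 [390.0, 290.0, 425.0, 328.0] [479.0, -480.0, 48.0]
side carton 0.82 [292.0, 141.0, 340.0, 183.0] [747.0, 94.0, 84.0]
```

View pics/top0.png

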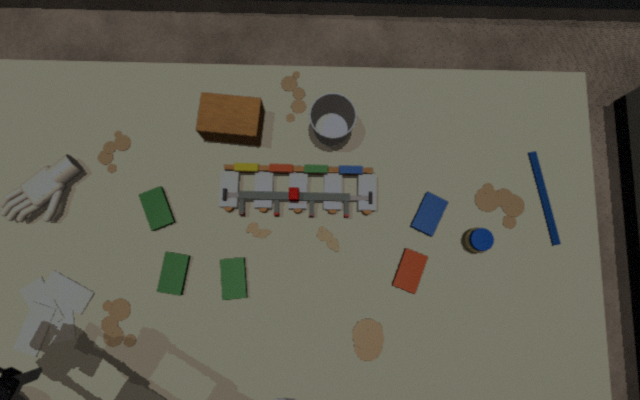

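View pics/side0.png

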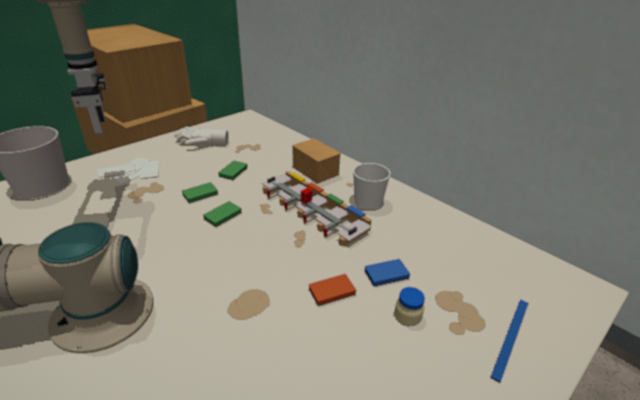

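The top view shows the keeper closed, with the grip block at (294,194) and the tabs amid the mouths. The candidates are:
- **Green:** (157,208) is 666 mm from the base, (173,273) is 502 mm and (233,278) is 427 mm. I take the farthest, (157,208).
- **Terracotta:** only (410,270).
- **Blue:** the slab at (429,213). The long strip at (545,198) and the jar cap at (481,239) are not slabs.
- **Yellow:** absent.

Next I measure the poses.

```bash
cat >> h.py <<'E'
HS={'green':((40,95),),'terracotta':((0,12),(170,180)),'blue':((100,125),),'yellow':((20,33),)}
def slabs(p,d,m,cols=('green','terracotta','blue','yellow'),zr=(12,30)):
    W=pts(d,m);h=cv2.cvtColor(p,cv2.COLOR_RGB2HSV);out=[]
    for c in cols:
        k=np.zeros(d.shape,np.uint8)
        for a,b in HS[c]: k|=((h[...,0]>=a)&(h[...,0]<=b)&(h[...,1]>110)&(h[...,2]>40)).astype(np.uint8)
        n,l,s,_=cv2.connectedComponentsWithStats(k)
        for i in range(1,n):
            if s[i,4]<60: continue
            z=W[...,2][l==i]; z=np.median(z[np.isfinite(z)])
            K=np.array(m['camera_matrix'])
            vv,uu=np.nonzero((l==i)&(W[...,2]>z-7)&(W[...,2]<z+12))
            if len(uu)<50: continue
            q=np.array([at_z((u,v),20,m)[:2] for u,v in zip(uu,vv)],np.float32)
            (cx,cy),(w,hh),a=cv2.minAreaRect(q)
            if w<hh: w,hh,a=hh,w,a+90
            out.append((c,round(cx,1),round(cy,1),round((a+90)%180-90,1),round(w),round(hh),round(float(z)),int(s[i,4])))
    return out
E
python3 - <<'E'
from h import *
p,d,m=snap('top')
for o in slabs(p,d,m): print(o)
for t in('keeper_grip','bay_green','rack','bay_terracotta','bay_blue','bay_yellow'):
    for r in tip_of('top',t)[:2]:
        v,u=r['point'];print(t,round(r['p'],2),u,v,at_z((u,v),62 if 'grip' in t else 0,m).round(1))
# red grip block top and back wall tags
h=cv2.cvtColor(p,cv2.COLOR_RGB2HSV);W=pts(d,m)
k=(((h[...,0]<12)|(h[...,0]>170))&(h[...,1]>110)); k[:180]=0;k[222:]=0;k[:,:230]=0;k[:,360:]=0
k=k.astype(np.uint8);n,l,s,c=cv2.connectedComponentsWithStats(k)
for i in range(1,n): print(s[i],c[i].round(1),np.median(W[...,2][l==i]),at_z(c[i],78 if s[i,4]>60 else 36,m).round(1))
t=(h[...,1]>120);t[:155]=0;t[182:]=0
for c0,(a,b) in {'y':(20,33),'t':(0,10),'g':(40,95),'b':(100,125)}.items():
    kk=(t&(h[...,0]>=a)&(h[...,0]<=b));kk[:,:232]=0;kk[:,364:]=0
    vv,uu=np.nonzero(kk[:174]);print(c0,len(uu),uu.mean(),vv.mean(),at_z((uu.mean(),vv.mean()),45,m).round(1))
cr=p[140:240,120:400];cv2.imwrite('pics/c1.png',cv2.resize(cr,(800,286),interpolation=cv2.INTER_CUBIC)[:,:,::-1])
E
```

```text
('green', 610.8, 345.1, -37.8, 41, 31, 21, 75)
('terracotta', 684.3, 27.4, -89.0, 64, 19, 46, 210)
('terracotta', 616.9, -7.8, 1.3, 29, 23, 79, 122)
('terracotta', 427.4, -303.4, -20.7, 98, 59, 21, 979)
('blue', 618.2, -652.1, 11.4, 244, 19, 7, 679)
('blue', 682.3, -152.1, -89.0, 57, 19, 46, 168)
('blue', 571.5, -354.4, -25.9, 98, 59, 21, 888)
('blue', 507.8, -486.2, 61.4, 56, 55, 66, 411)
('yellow', 685.3, 117.4, -88.9, 64, 18, 46, 214)
bay_green 0.96 314.2 192.7 [623.4 -60.5   0. ]
bay_green 0.47 284.1 196.2 [612.7  17.6   0. ]
rack 0.64 298.9 189.0 [632.4 -20.5   0. ]
rack 0.62 235.2 123.5 [806.8 153.2   0. ]
bay_terracotta 0.95 284.1 193.5 [619.9  17.8   0. ]
bay_terracotta 0.28 316.9 194.3 [619.2 -67.6   0. ]
bay_blue 0.72 351.4 196.5 [ 615.  -157.6    0. ]
bay_blue 0.43 233.9 123.7 [806.1 156.6   0. ]
bay_yellow 0.91 245.0 190.0 [627.3 119.6   0. ]
[289 188  10  14 133] [293.4 194.3] 78.79521892272646 [604.8 -10.8  78. ]
[242 213   3   3   6] [243.3 214.2] 25.934606974493136 [559.6 115.2  36. ]
[274 213   5   3  14] [276.1 213.9] 36.229011924325164 [561.5  33.4  36. ]
[344 214   5   3  12] [345.8 215.2] 35.79634017018225 [ 561.1 -140.8   36. ]
y 213 247.65258215962442 167.23474178403757 [677.7 107.9  45. ]
t 198 280.3484848484849 167.82323232323233 [677.7  25.6  45. ]
g 0 nan nan [nan nan nan]
b 159 350.3018867924528 169.69182389937106 [ 676.1 -151.    45. ]<stdin>:15: RuntimeWarning: Mean of empty slice.
  ret = ret.dtype.type(ret / rcount)
```

View pics/c1.png

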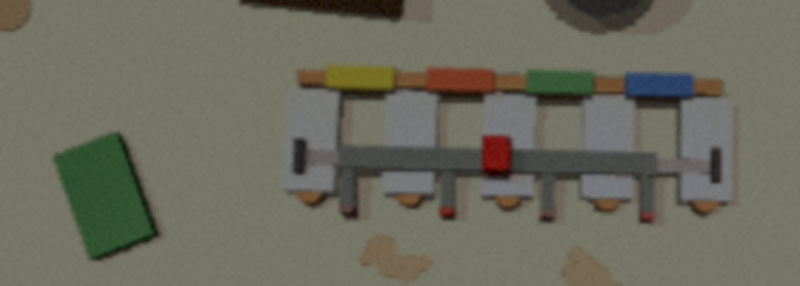

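The crop shows the green slab at crop (105,195) lying flat. Each tab hangs amid a mouth, so the keeper is closed. Next I check the tool pose before moving.

```bash
cat >> h.py <<'E'
def st():
    s=read_state();r=np.array(s['tcp_rot']);return s['time'],np.round(s['eef_pos'],1),r.round(3) if r.size<5 else r.round(2).tolist(),np.round(s['force'],1),round(s['finger_gap'],1),np.round(s['joint_positions'],2)
E
python3 -c "
from h import *
print(st());m=camera_model('wrist');T=np.array(m['pose']);print(T.round(3),np.array(m['camera_matrix']).round(1))"
```

```text
(1.35, array([237. , 523.9, 184.1]), array([3.142, 0.   , 2.717]), array([-0.4, -0.1,  0. ]), 93.8, array([ 1.02,  0.28,  1.5 , -0.  ,  1.36, -0.12]))
[[ 4.12000e-01 -8.83000e-01 -2.24000e-01  1.71440e+02]
 [ 9.11000e-01  3.99000e-01  1.01000e-01  5.54369e+02]
 [-0.00000e+00 -2.46000e-01  9.69000e-01  3.83387e+02]
 [ 0.00000e+00  0.00000e+00  0.00000e+00  1.00000e+00]] [[338.6   0.  314.2]
 [  0.  338.6 193.2]
 [  0.    0.    1. ]]
```

```bash
python3 -m crank '[[26,-38,2,0,0,0.03],[26,-38,2,0,0,0.03],[26,-38,2,0,0,0.03],[26,-38,2,0,0,0.03],[26,-38,2,0,0,0.03],[26,-38,2,0,0,0.03],[26,-38,2,0,0,0.03],[26,-38,2,0,0,0.03],[26,-38,2,0,0,0.03],[26,-38,2,0,0,0.03],[26,-38,0,0,0,0.03],[26,-38,0,0,0,0.03],[26,-38,0,0,0,0.03],[26,-38,0,0,0,0.035],[0,0,0,0,0,0],[0,0,0,0,0,0]]' 60
python3 - <<'E'
from h import *
print(st());p,d,m=snap('wrist','w1.png');W=pts(d,m)
for t in('keeper_grip','bay_green','bay_terracotta','bay_blue'):
    for r in tip_of('wrist',t)[:1]:
        v,u=r['point'];print(t,round(r['p'],2),u,v,at_z((u,v),62 if 'grip' in t else 0,m).round(1))
h=cv2.cvtColor(p,cv2.COLOR_RGB2HSV)
k=(((h[...,0]<12)|(h[...,0]>170))&(h[...,1]>110)&(W[...,2]>74)&(W[...,2]<82));v,u=np.nonzero(k)
print('grip top',len(u),W[k].mean(0).round(1),np.percentile(W[k],[3,97],axis=0).round(1).tolist())
E
```

```text
time: 2.95
eef_pos: [601.0, -8.8, 203.5]
tcp_rot: [3.141, -0.001, 3.139]
force: [-0.0, 0.1, -0.4]
finger_gap: 56.5
grip_force: 0.0
(2.95, array([601. ,  -8.8, 203.5]), array([ 3.141e+00, -1.000e-03,  3.139e+00]), array([-0. ,  0.1, -0.4]), 56.5, array([-0.13,  0.31,  1.41,  0.  ,  1.42, -1.7 ]))
keeper_grip 0.96 311.1 181.7 [602.8  -9.8  62. ]
bay_blue 0.61 199.0 181.2 [ 615.6 -146.7    0. ]
grip top 617 [604.2  -7.7  77. ] [[591.3, -17.7, 75.3], [617.8, 2.2, 78.3]]
```

View pics/w1.png

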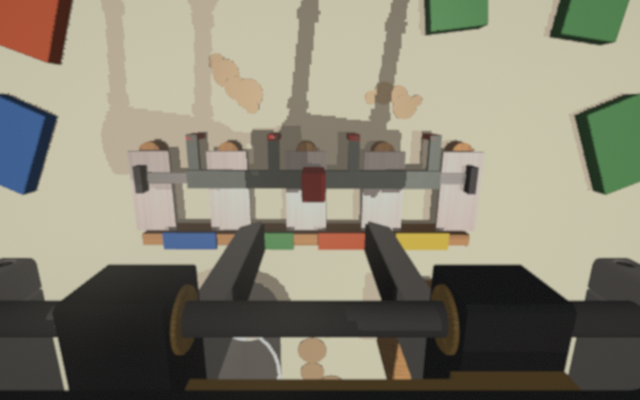

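The wrist view (up in the picture is toward the robot) shows the red grip at (313,183), the bays between the lips, and the tags blue (190,240), green (278,240), terracotta (341,240) and yellow (424,240). I measure the rack and descend on the grip.

```bash
python3 - <<'E'
from h import *
p,d,m=snap('wrist');W=pts(d,m);roi=(W[...,0]>540)&(W[...,0]<680)&(abs(W[...,1]+20)<230)&(np.arange(400)[:,None]<250)
h=cv2.cvtColor(p,cv2.COLOR_RGB2HSV)
k=roi&(W[...,2]>25)&(W[...,2]<32)
print('lips',k.sum(),cv2.minAreaRect(W[k][:,:2].astype(np.float32)),np.percentile(W[k],[.5,99.5],axis=0).round(1).tolist())
k2=roi&(W[...,2]>41)&(W[...,2]<49)&(W[...,0]>640);q=W[k2]
print('wall',k2.sum(),np.percentile(q,[.5,50,99.5],axis=0).round(1).tolist(), np.polyfit(q[:,1],q[:,0],1))
# bays: lip y-intervals at x around 620
k3=k&(W[...,0]>615)&(W[...,0]<640);y=np.sort(W[k3][:,1]);g=np.nonzero(np.diff(y)>8)[0]
print('lip edges',y[0].round(1),[(y[i].round(1),y[i+1].round(1)) for i in g],y[-1].round(1))
kb=roi&(W[...,2]>33)&(W[...,2]<41)&(W[...,0]<625)&(W[...,0]>585)&(abs(W[...,1]+10)<130);q=W[kb];print('bar fit',np.polyfit(q[:,1],q[:,0],1))
for o in slabs(p,d,m): print(o)
E
python3 -m crank '[[3,1,-25,0,0,0],[0,0,-25,0,0,0],[0,0,-25,0,0,0],[0,0,-25,0,0,0],[0,0,-25,0,0,0],[0,0,-15,0,0,0],[0,0,-9,0,0,0],[0,0,0,0,0,0]]' 50
python3 -m crank '[[0,0,0,0,0,0],[0,0,0,0,0,0],[0,0,0,0,0,0],[0,0,0,0,0,0],[0,0,0,0,0,0],[0,0,0,0,0,0]]' 0 20
```

```text
lips 13017 ((614.0771484375, -17.229324340820312), (398.8550720214844, 112.84307861328125), 89.69796752929688) [[575.2, -215.2, 25.1], [670.5, 180.8, 31.5]]
wall 2105 [[665.8, -178.8, 41.2], [672.7, 3.2, 43.9], [679.9, 143.4, 45.9]] [2.26072311e-03 6.72865155e+02]
lip edges -216.5 [(np.float64(-169.6), np.float64(-128.8)), (np.float64(-81.8), np.float64(-39.5)), (np.float64(5.6), np.float64(47.5)), (np.float64(94.1), np.float64(135.4))] 182.1
bar fit [6.47596190e-03 6.05300081e+02]
('terracotta', 443.3, -302.1, -20.2, 65, 61, 19, 3580)
('terracotta', 560.8, -145.1, -89.9, 12, 6, 35, 62)
('terracotta', 617.7, -9.4, 0.1, 33, 26, 77, 696)
('terracotta', 685.3, 25.3, -89.9, 60, 22, 44, 875)
('blue', 572.6, -342.5, -22.3, 102, 53, 19, 3806)
('blue', 684.4, -158.7, -89.9, 61, 17, 44, 708)
('yellow', 685.7, 122.5, -89.9, 64, 21, 44, 846)
time: 4.05
eef_pos: [603.0, -6.4, 54.2]
tcp_rot: [3.141, -0.002, -3.141]
force: [0.5, -0.3, 0.3]
finger_gap: 46.5
grip_force: 0.0
time: 4.65
eef_pos: [605.2, -7.2, 56.9]
tcp_rot: [-3.142, 0.003, -3.142]
force: [-0.5, 0.7, 4.4]
finger_gap: 2.9
grip_force: 2.7
```

```bash
python3 - <<'E'
from h import *
print(st());p,d,m=snap('wrist');cv2.imwrite('pics/w2.png',p[60:330,150:480,::-1])
E
```

```text
(4.65, array([605.2,  -7.2,  56.9]), array([-3.142e+00,  3.000e-03, -3.142e+00]), array([-0.5,  0.7,  4.4]), 2.9, array([-0.13,  0.41,  1.63,  0.  ,  1.1 , -1.7 ]))
```

View pics/w2.png

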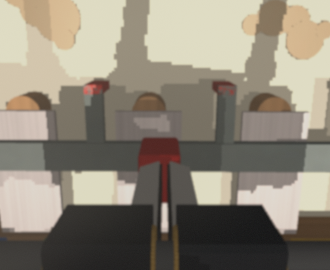

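```bash
python3 - <<'E'
from h import *
p,d,m=snap('wrist');W=pts(d,m)
for v in (200,204,208,212,216,220,226,232,240,250,260):
    print(v,[ (u,W[v,u].round().astype(int).tolist(),p[v,u].tolist()) for u in (300,314,322)])
p,d,m=snap('side');cv2.imwrite('pics/s2.png',cv2.resize(p[120:260,230:400],None,fx=4,fy=4,interpolation=cv2.INTER_CUBIC)[:,:,::-1])
E
```

```text
200 [(300, [591, -15, 46], [81, 39, 35]), (314, [591, -6, 46], [82, 40, 37]), (322, [591, -1, 46], [82, 40, 35])]
204 [(300, [591, -15, 56], [82, 40, 37]), (314, [591, -6, 55], [82, 39, 35]), (322, [591, -1, 55], [83, 40, 37])]
208 [(300, [591, -14, 64], [83, 39, 37]), (314, [591, -6, 64], [83, 40, 36]), (322, [592, -1, 63], [82, 39, 35])]
212 [(300, [591, -14, 71], [83, 41, 37]), (314, [591, -6, 72], [82, 39, 34]), (322, [591, -2, 71], [81, 38, 34])]
216 [(300, [592, -14, 76], [99, 42, 39]), (314, [592, -6, 77], [107, 42, 39]), (322, [592, -2, 76], [114, 44, 40])]
220 [(300, [594, -14, 77], [101, 42, 39]), (314, [594, -6, 77], [101, 41, 37]), (322, [594, -2, 79], [114, 47, 43])]
226 [(300, [595, -14, 84], [87, 83, 78]), (314, [598, -6, 78], [75, 40, 37]), (322, [595, -2, 84], [88, 84, 79])]
232 [(300, [595, -13, 94], [88, 84, 79]), (314, [601, -6, 77], [76, 40, 37]), (322, [595, -2, 94], [86, 83, 78])]
240 [(300, [595, -13, 104], [87, 84, 79]), (314, [606, -6, 76], [75, 39, 36]), (322, [595, -2, 104], [87, 84, 79])]
250 [(300, [595, -12, 116], [87, 84, 79]), (314, [612, -6, 77], [74, 38, 35]), (322, [595, -3, 116], [87, 83, 79])]
260 [(300, [594, -12, 127], [87, 83, 78]), (314, [619, -6, 76], [89, 40, 37]), (322, [595, -3, 126], [87, 83, 79])]
```

View pics/s2.png

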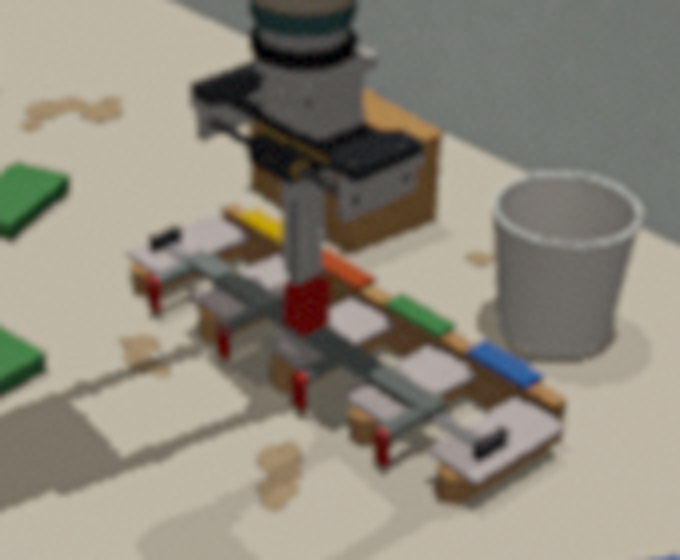

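The fingers appear to have closed on top of the block, not around it. I raise the tool and measure where the fingertips really are relative to the TCP.

```bash
python3 -m crank '[[0,0,10,0,0,0],[0,0,25,0,0,0],[0,0,25,0,0,0],[0,0,25,0,0,0],[0,0,25,0,0,0],[0,0,0,0,0,0]]' 
python3 - <<'E'
from h import *
print(st());p,d,m=snap('wrist');W=pts(d,m)
e=np.array(read_state()['eef_pos'])
k=(abs(W[...,0]-e[0])<25)&(abs(W[...,1]-e[1])<60)&(W[...,2]>95);v,u=np.nonzero(k)
q=W[k];i=np.argsort(q[:,2])[:8];print('lowest finger pts',q[i].round(1).tolist(),list(zip(v[i],u[i])))
k=(abs(W[...,0]-604)<20)&(abs(W[...,1]+8)<25)&(W[...,2]>70)&(W[...,2]<84);print('grip',np.percentile(W[k],[2,98],axis=0).round(1).tolist())
cv2.imwrite('pics/w3.png',p[60:330,150:480,::-1])
E
```

```text
time: 5.4
eef_pos: [606.5, -7.3, 169.5]
tcp_rot: [-3.141, 0.008, -3.141]
force: [0.8, -0.2, -0.0]
finger_gap: 0.7
grip_force: 0.0
(5.4, array([606.5,  -7.3, 169.5]), array([-3.141,  0.008, -3.141]), array([ 0.8, -0.2, -0. ]), 0.7, array([-0.13,  0.33,  1.47,  0.  ,  1.34, -1.7 ]))
lowest finger pts [[596.7, -7.2, 186.8], [596.6, -4.4, 187.1], [596.6, -5.6, 187.2], [595.3, -3.3, 187.5], [596.4, -6.7, 187.5], [596.4, -5.0, 187.5], [595.2, -8.9, 187.6], [595.2, -7.8, 187.6]] [(np.int64(224), np.int64(312)), (np.int64(224), np.int64(317)), (np.int64(224), np.int64(315)), (np.int64(222), np.int64(319)), (np.int64(224), np.int64(313)), (np.int64(224), np.int64(316)), (np.int64(222), np.int64(309)), (np.int64(222), np.int64(311))]
grip [[590.0, -20.5, 72.4], [618.9, 2.6, 75.8]]
```

View pics/w3.png

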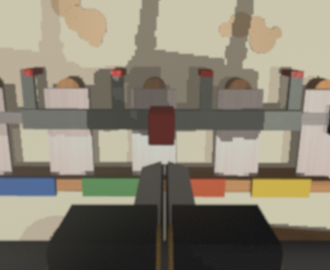

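w3 shows the closed fingertips at crop (163,165), about 18–20 mm above the reported TCP, not 11 mm below it. The contact at 78 mm with the TCP at 57 mm says the same (+21 mm), so tip z ≈ reported z + 20. I descend again on that basis and check by contact.

```bash
python3 -m crank '[[-1,-1,-10,0,0,0],[0,0,-25,0,0,0],[0,0,-25,0,0,0],[0,0,-25,0,0,0],[0,0,-20,0,0,0],[0,0,-15,0,0,0],[0,0,-10,0,0,0],[0,0,-10,0,0,0],[0,0,-3,0,0,0],[0,0,0,0,0,0]]' 55
python3 -m crank '[[0,0,0,0,0,0],[0,0,0,0,0,0],[0,0,0,0,0,0],[0,0,0,0,0,0],[0,0,0,0,0,0]]' 0 20
```

```text
time: 6.45
eef_pos: [602.7, -8.1, 21.5]
tcp_rot: [3.141, -0.001, -3.141]
force: [0.5, -1.2, 0.4]
finger_gap: 51.7
grip_force: 0.0
time: 6.95
eef_pos: [603.4, -8.5, 22.7]
tcp_rot: [-3.141, 0.001, 3.142]
force: [-0.6, -0.8, 3.0]
finger_gap: 24.0
grip_force: 20.0
```

The gap is 24.0 mm, so the block is gripped. I slide it open.

```bash
python3 -m crank '[[0,5,0,0,0,0],[0,8,0,0,0,0],[0,8,0,0,0,0],[0,8,0,0,0,0],[0,8,0,0,0,0],[0,6,0,0,0,0],[0,2,0,0,0,0],[0,0,0,0,0,0],[0,0,0,0,0,0]]'
```

```text
time: 7.85
eef_pos: [603.5, 25.2, 22.5]
tcp_rot: [-3.121, 0.0, -3.135]
force: [-0.5, -30.0, 3.1]
finger_gap: 24.3
grip_force: 20.0
```

```bash
python3 - <<'E'
from h import *
print(st());p,d,m=snap('wrist','w4.png')
p,d,m=snap('top');cv2.imwrite('pics/t4.png',cv2.resize(p[150:230,200:400],None,fx=4,fy=4,interpolation=cv2.INTER_CUBIC)[:,:,::-1])
E
```

```text
(7.85, array([603.5,  25.2,  22.5]), array([-3.121,  0.   , -3.135]), array([ -0.5, -30. ,   3.1]), 24.3, array([-0.06,  0.45,  1.67, -0.02,  1.02, -1.62]))
```

View pics/t4.png

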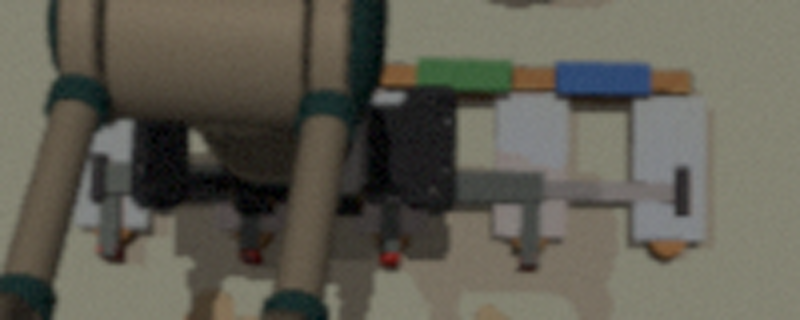

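View pics/w4.png

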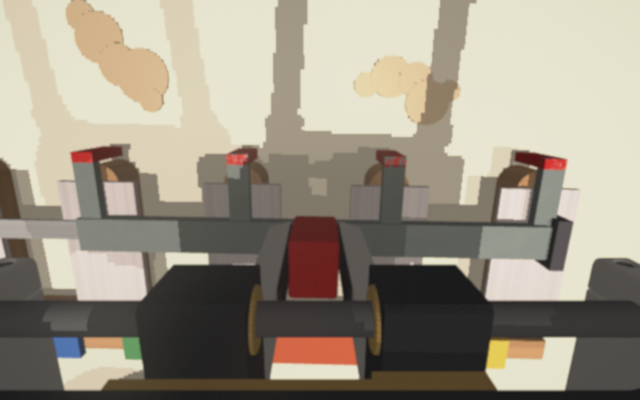

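The bar's end is against its black stop at (560,240) in w4, and the tabs sit before the rails. I measure the block to confirm.

```bash
python3 -m crank '[[0,-4,0,0,0,0],[0,-4,0,0,0,0],[0,0,0,0,0,0]]'
python3 - <<'E'
from h import *
print(st());p,d,m=snap('wrist');W=pts(d,m);h=cv2.cvtColor(p,cv2.COLOR_RGB2HSV)
k=(((h[...,0]<12)|(h[...,0]>170))&(h[...,1]>110)&(W[...,2]>50)&(W[...,2]<84)&(W[...,0]<594));print('grip front',np.percentile(W[k],[2,50,98],axis=0).round(1).tolist())
k=(((h[...,0]<12)|(h[...,0]>170))&(h[...,1]>110)&(W[...,2]<42)&(W[...,0]<575)&(W[...,0]>540)).astype(np.uint8)
n,l,s,c=cv2.connectedComponentsWithStats(k)
for i in range(1,n):
    if s[i,4]>25: print('tab',s[i,4],W[l==i].mean(0).round(1))
E
```

```text
time: 8.25
eef_pos: [603.6, 25.5, 22.5]
tcp_rot: [-3.136, 0.001, -3.14]
force: [-0.2, -10.4, 4.1]
finger_gap: 24.3
grip_force: 20.0
(8.25, array([603.6,  25.5,  22.5]), array([-3.136e+00,  1.000e-03, -3.140e+00]), array([ -0.2, -10.4,   4.1]), 24.3, array([-0.07,  0.45,  1.67, -0.01,  1.02, -1.64]))
grip front [[591.1, 15.8, 51.2], [591.6, 26.9, 68.7], [593.8, 38.1, 77.5]]
tab 304 [558.8 -99.8  21.8]
tab 85 [558.3 -13.4  20. ]
tab 351 [559.7  69.9  29.6]
tab 257 [560.  154.1  17.6]
```

The tabs shifted by about 44 mm relative to the bay centres (the keeper started partly open), and it is pressing on its stop. I release, rise and go to the green slab.

```bash
python3 -m crank '[[0,-3,0,0,0,0],[0,0,0,0,0,0],[0,0,0,0,0,0],[0,0,15,0,0,0],[0,0,30,0,0,0],[0,0,40,0,0,0],[0,20,40,0,0,0],[-5,40,30,0,0,0],[-5,45,0,0,0,0],[-5,45,0,0,0,0],[-5,45,0,0,0,0],[-5,45,0,0,0,0],[-5,40,0,0,0,0],[-5,20,0,0,0,0],[0,0,0,0,0,0],[0,0,0,0,0,0]]' 60
python3 - <<'E'
from h import *
print(st());p,d,m=snap('wrist','w5.png')
for o in slabs(p,d,m,('green',)): print(o)
W=pts(d,m)
for r in tip_of('wrist','slab_green')[:3]:
    v,u=r['point'];print(round(r['p'],2),u,v,at_z((u,v),0,m).round(1))
E
```

```text
time: 9.9
eef_pos: [567.4, 325.9, 176.4]
tcp_rot: [-3.141, -0.001, -3.14]
force: [0.0, -1.2, -0.4]
finger_gap: 56.2
grip_force: 0.0
(9.9, array([567.4, 325.9, 176.4]), array([-3.141e+00, -1.000e-03, -3.140e+00]), array([ 0. , -1.2, -0.4]), 56.2, array([ 0.42,  0.4 ,  1.33, -0.  ,  1.41, -1.16]))
0.91 333.2 177.2 [572.6 347.5   0. ]
0.85 275.9 21.3 [411.3 287.    0. ]
0.83 131.5 11.1 [401.9 141.6   0. ]
```

View pics/w5.png

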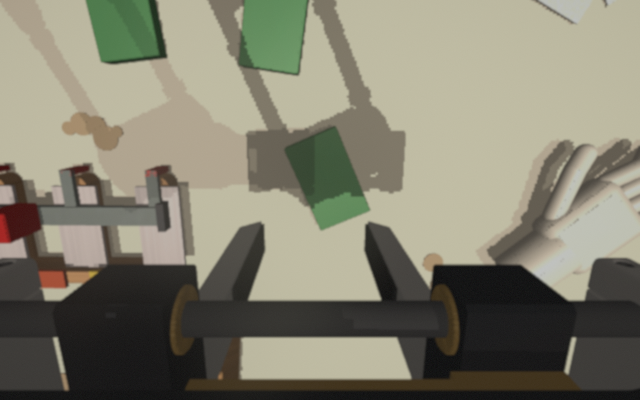

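The target green slab is fully in view at (327,177), and the two look-alikes are at the top edge. The colour mask was too strict, so I loosen it.

```bash
sed -i 's/(h\[...,1\]>110)&(h\[...,2\]>40)/(h[...,1]>85)\&(h[...,2]>25)/' h.py
sed -i "s/'green':((40,95),)/'green':((45,95),)/; s/        n,l,s,_=cv2/        k=cv2.morphologyEx(k,cv2.MORPH_OPEN,np.ones((3,3)))\n        n,l,s,_=cv2/" h.py
cat >> h.py <<'E'
def tgt(c,cx,cy,a,back=36,rack=0.0):
    # grasp point `back` mm behind the centre (robot side / -x end), tool yaw near pi
    if a>90:a-=180
    t=np.radians(a);return np.round([cx-back*np.cos(t),cy-back*np.sin(t),t],3)
E
python3 - <<'E'
from h import *
p,d,m=snap('wrist')
for o in slabs(p,d,m,('green',)): print(o,tgt(*o[:4]))
E
```

```text
('green', 422.9, 143.0, -85.1, 60, 56, 19, 3641) [419.825 178.868  -1.485]
```

```bash
python3 - <<'E'
from h import *
p,d,m=snap('wrist');h=cv2.cvtColor(p,cv2.COLOR_RGB2HSV);W=pts(d,m)
for u,v in ((315,160),(340,205),(270,40)): print(p[v,u],h[v,u],W[v,u].round(1))
E
```

```text
[64 86 60] [55 77 86] [550.9 326.3  18.5]
[ 99 140  93] [ 56  86 140] [600.9 353.8  17.9]
[102 145  97] [ 57  84 145] [432.6 282.3  18.1]
```

```bash
sed -i 's/h\[...,1\]>85/h[...,1]>(60 if c=="green" else 85)/' h.py
python3 - <<'E'
from h import *
p,d,m=snap('wrist')
for o in slabs(p,d,m,('green',)): print(o,tgt(*o[:4]))
E
```

```text
('green', 422.6, 143.8, -83.7, 62, 57, 19, 4003) [418.65  179.583  -1.461]
('green', 426.5, 285.8, -8.3, 66, 59, 19, 4260) [ 3.90877e+02  2.90997e+02 -1.45000e-01]
('green', 571.0, 341.2, 23.4, 98, 58, 19, 4832) [5.37961e+02 3.26903e+02 4.08000e-01]
```

Green is at (571, 341), rotated 23.4°, size 98x58 as expected. I grasp it near its robot-side end.

```bash
python3 -m crank '[[-10,0,0,0,0,0.1],[-10,0,-20,0,0,0.1],[-8,0,-40,0,0,0.1],[0,0,-40,0,0,0.108],[0,0,-40,0,0,0],[0,0,-25,0,0,0],[0,0,-15,0,0,0],[0,0,-8,0,0,0],[0,0,-3,0,0,0],[0,0,0,0,0,0]]' 100
python3 -m crank '[[0,0,0,0,0,0],[0,0,0,0,0,0],[0,0,0,0,0,0],[0,0,0,0,0,0],[0,0,0,0,0,0]]' 0 35
```

```text
time: 11.15
eef_pos: [540.6, 325.5, -13.6]
tcp_rot: [3.141, 0.001, -2.734]
force: [0.4, 0.8, -0.2]
finger_gap: 93.6
grip_force: 0.0
time: 11.65
eef_pos: [540.1, 325.9, -13.7]
tcp_rot: [3.141, 0.0, -2.733]
force: [-1.3, 0.2, 0.9]
finger_gap: 59.4
grip_force: 35.0
```

Gripped at 59.4 mm. I lift and carry it to in front of the green bay.

```bash
python3 -m crank '[[0,0,10,0,0,0],[0,0,25,0,0,0],[-5,-15,30,0,0,0],[-9,-40,0,0,0,-0.04],[-9,-40,0,0,0,-0.04],[-9,-40,0,0,0,-0.04],[-9,-40,0,0,0,-0.04],[-9,-40,0,0,0,-0.04],[-9,-40,0,0,0,-0.04],[-9,-40,0,0,0,-0.04],[-9,-40,0,0,0,-0.04],[-9,-40,0,0,0,-0.04],[0,-12,0,0,0,-0.048],[0,0,0,0,0,0],[0,0,0,0,0,0]]'
python3 - <<'E'
from h import *
print(st());p,d,m=snap('wrist','w6.png');W=pts(d,m)
h=cv2.cvtColor(p,cv2.COLOR_RGB2HSV);k=(h[...,0]>45)&(h[...,0]<95)&(h[...,1]>60)&(W[...,2]>40)&(W[...,2]<110)
q=W[k];print(len(q),np.percentile(q,[1,50,99],axis=0).round(1).tolist());print(cv2.minAreaRect(q[:,:2].astype(np.float32)));A=np.c_[q[:,:2],np.ones(len(q))];print('plane',np.linalg.lstsq(A,q[:,2],rcond=None)[0].round(3))
roi=(W[...,0]>540)&(W[...,0]<680)&(abs(W[...,1]+20)<230)
kk=roi&(W[...,2]>22)&(W[...,2]<32)&(W[...,0]>615)&(W[...,0]<645);y=np.sort(W[kk][:,1]);g=np.nonzero(np.diff(y)>8)[0]
print('lip edges',y[0].round(1),[(y[i].round(1),y[i+1].round(1)) for i in g],y[-1].round(1))
E
```

```text
time: 13.15
eef_pos: [454.3, -60.7, 51.2]
tcp_rot: [3.141, 0.0, -3.141]
force: [-0.1, 0.8, -1.1]
finger_gap: 59.6
grip_force: 35.0
(13.15, array([454.3, -60.7,  51.2]), array([ 3.141,  0.   , -3.141]), array([-0.1,  0.8, -1.1]), 59.6, array([-0.29,  0.22,  1.95,  0.  ,  0.97, -1.86]))
13938 [[438.8, -87.7, 69.7], [469.8, -59.1, 83.5], [536.7, -30.1, 84.9]]
((488.4405517578125, -58.951019287109375), (99.98711395263672, 60.34181213378906), 0.33998146653175354)
plane [2.0000e-02 1.0000e-03 7.3593e+01]Traceback (most recent call last):
  File "<stdin>", line 7, in <module>
IndexError: index 0 is out of bounds for axis 0 with size 0
```

View pics/w6.png

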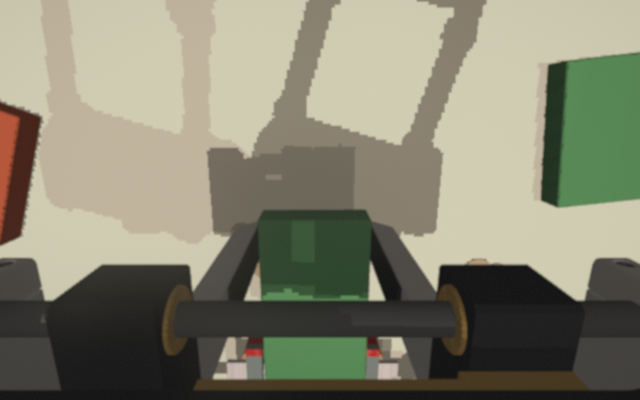

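The slab hangs level, centred at (488.4, -59), between the tabs at (255,350) and (375,350). A small correction, then lower and slide it in.

```bash
python3 -m crank '[[0,-1.5,-20,0,0,-0.01],[0,0,-25,0,0,0],[0,0,-14,0,0,0],[0,0,-4,0,0,0],[0,0,0,0,0,0],[10,0,0,0,0,0],[10,0,0,0,0,0],[8,0,0,0,0,0],[6,0,0,0,0,0],[6,0,0,0,0,0],[0,0,0,0,0,0]]'
python3 -m crank '[[10,0,0,0,0,0],[10,0,0,0,0,0],[10,0,0,0,0,0],[10,0,0,0,0,0],[5,0,0,0,0,0],[0,0,0,0,0,0]]'
```

```text
time: 14.3
eef_pos: [495.5, -63.1, -11.9]
tcp_rot: [-3.141, 0.002, 3.132]
force: [0.0, -0.3, -1.1]
finger_gap: 59.8
grip_force: 35.0
time: 14.9
eef_pos: [540.8, -63.0, -12.1]
tcp_rot: [-3.141, 0.002, 3.132]
force: [0.4, 0.3, -0.5]
finger_gap: 59.5
grip_force: 35.0
```

```bash
python3 -m crank '[[0,0,-1,0,0,0],[0,0,0,0,0,0],[0,0,0,0,0,0],[0,0,10,0,0,0],[0,0,25,0,0,0],[-18,0,10,0,0,0],[-18,0,0,0,0,0]]' 85
python3 -m crank '[[-2,0,0,0,0,0],[0,0,0,0,0,0],[0,0,0,0,0,0],[0,0,-20,0,0,0],[0,0,-17,0,0,0],[0,0,-6,0,0,0],[0,0,0,0,0,0]]' 0 30
python3 -m crank '[[6,0,0,0,0,0],[6,0,0,0,0,0],[10,0,0,0,0,0],[10,0,0,0,0,0],[6,0,0,0,0,0],[6,0,0,0,0,0],[0,0,0,0,0,0]]'
```

```text
time: 15.6
eef_pos: [504.6, -63.3, 34.4]
tcp_rot: [-3.14, 0.005, 3.132]
force: [0.6, -0.4, -0.7]
finger_gap: 79.7
grip_force: 0.0
time: 16.3
eef_pos: [500.9, -62.6, -12.0]
tcp_rot: [3.141, -0.002, 3.132]
force: [-0.1, -0.3, 0.3]
finger_gap: 27.5
grip_force: 0.0
time: 17.0
eef_pos: [546.8, -63.2, -11.0]
tcp_rot: [-3.141, 0.002, 3.132]
force: [-1.0, 0.5, 0.5]
finger_gap: 0.4
grip_force: 0.0
```

```bash
python3 -m crank '[[4,0,0,0,0,0],[4,0,0,0,0,0],[3,0,0,0,0,0],[2,0,0,0,0,0],[2,0,0,0,0,0],[0,0,0,0,0,0]]'
```

```text
time: 17.6
eef_pos: [560.0, -62.9, -11.0]
tcp_rot: [-3.142, -0.0, 3.132]
force: [-1.4, -0.4, 1.3]
finger_gap: 0.5
grip_force: 0.9
```

```bash
python3 -m crank '[[2,0,0,0,0,0],[2,0,0,0,0,0],[0,0,0,0,0,0]]'
```

```text
time: 17.9
eef_pos: [559.9, -62.7, -11.3]
tcp_rot: [3.141, -0.008, 3.133]
force: [-8.6, -1.6, 6.2]
finger_gap: 0.6
grip_force: 4.2
```

The push stalled at 559.9 with 8.6 N, so green is home. I go to view terracotta and blue together.

```bash
python3 -m crank '[[-5,0,0,0,0,0],[-15,0,10,0,0,0],[-10,0,40,0,0,0],[-10,-10,45,0,0,0],[0,-40,45,0,0,0],[-5,-45,45,0,0,0],[-5,-45,10,0,0,0],[-5,-45,0,0,0,0],[-5,-45,0,0,0,0],[0,-28,0,0,0,0],[0,0,0,0,0,0],[0,0,0,0,0,0]]' 60
python3 - <<'E'
from h import *
print(st());p,d,m=snap('wrist','w7.png')
for o in slabs(p,d,m,('terracotta','blue')): print(o,tgt(*o[:4]))
E
```

```text
time: 19.1
eef_pos: [505.5, -304.5, 166.3]
tcp_rot: [3.141, 0.001, 3.13]
force: [-0.9, -0.1, -0.3]
finger_gap: 56.7
grip_force: 0.0
(19.1, array([ 505.5, -304.5,  166.3]), array([3.141e+00, 1.000e-03, 3.130e+00]), array([-0.9, -0.1, -0.3]), 56.7, array([-0.66,  0.31,  1.5 ,  0.  ,  1.33, -2.22]))
('terracotta', 425.0, -301.6, -20.5, 99, 59, 19, 6289) [ 3.91280e+02 -2.88993e+02 -3.58000e-01]
('terracotta', 562.4, -99.4, 89.4, 22, 11, 26, 239) [ 562.023 -135.398    1.56 ]
('terracotta', 558.4, -21.4, 63.9, 19, 10, 17, 157) [542.562 -53.729   1.115]
('blue', 513.1, -491.4, -49.5, 63, 61, 64, 2781) [ 489.72  -464.025   -0.864]
('blue', 568.1, -352.7, -25.4, 99, 57, 19, 3083) [ 5.35580e+02 -3.37258e+02 -4.43000e-01]
('blue', 574.3, -639.7, -13.5, 37, 14, 5, 271) [ 5.39295e+02 -6.31296e+02 -2.36000e-01]
('blue', 715.3, -610.7, -1.5, 21, 4, 4, 61) [ 6.79312e+02 -6.09758e+02 -2.60000e-02]
```

```bash
python3 -m crank '[[-35,5,0,0,0,-0.1],[-35,5,0,0,0,-0.1],[-30,5,-10,0,0,-0.1],[-12,0,-40,0,0,-0.047],[0,0,-40,0,0,0],[0,0,-40,0,0,0],[0,0,-25,0,0,0],[0,0,-15,0,0,0],[0,0,-8,0,0,0],[0,0,-2,0,0,0],[0,0,0,0,0,0]]' 100
python3 -m crank '[[0,0,0,0,0,0],[0,0,0,0,0,0],[0,0,0,0,0,0],[0,0,0,0,0,0],[0,0,0,0,0,0]]' 0 35
```

```text
time: 20.25
eef_pos: [393.8, -289.0, -12.9]
tcp_rot: [-3.141, 0.001, 2.786]
force: [0.5, -0.5, -0.9]
finger_gap: 94.0
grip_force: 0.0
time: 20.75
eef_pos: [393.1, -289.7, -13.1]
tcp_rot: [-3.141, 0.0, 2.785]
force: [0.3, -0.6, 1.8]
finger_gap: 59.6
grip_force: 34.9
```

```bash
python3 -m crank '[[0,0,10,0,0,0],[0,0,25,0,0,0],[5,15,30,0,0,0],[7,40,0,0,0,0.04],[7,40,0,0,0,0.04],[7,40,0,0,0,0.04],[7,40,0,0,0,0.04],[7,40,0,0,0,0.04],[7,40,0,0,0,0.04],[7,40,0,0,0,0.04],[7,19,0,0,0,0.04],[0,0,0,0,0,0.03],[0,0,0,0,0,0],[0,0,0,0,0,0]]'
cat >> h.py <<'E'
def held(c):
    p,d,m=snap('wrist');W=pts(d,m);h=cv2.cvtColor(p,cv2.COLOR_RGB2HSV);k=np.zeros(d.shape,bool)
    for a,b in HS[c]: k|=(h[...,0]>=a)&(h[...,0]<=b)
    k&=(h[...,1]>60)&(W[...,2]>55)&(W[...,2]<110)&(W[...,0]<545);q=W[k]
    print(st(),len(q),cv2.minAreaRect(q[:,:2].astype(np.float32)));A=np.c_[q[:,:2],np.ones(len(q))];print('plane',np.linalg.lstsq(A,q[:,2],rcond=None)[0].round(3))
    return p
E
python3 -c "
from h import *
p=held('terracotta');cv2.imwrite('pics/w8.png',p[:,:,::-1])"
```

```text
time: 22.15
eef_pos: [453.8, 24.7, 51.7]
tcp_rot: [3.142, -0.0, 3.134]
force: [0.1, 0.6, 0.0]
finger_gap: 59.6
grip_force: 34.9
(22.2, array([453.8,  24.5,  51.7]), array([ 3.141, -0.   ,  3.134]), array([-0.3,  0.3, -1.5]), 59.4, array([-0.1 ,  0.22,  1.95,  0.  ,  0.97, -1.66])) 14206 ((488.72528076171875, 24.03832244873047), (62.8331298828125, 100.82675170898438), 88.17589569091797)
plane [ 2.2000e-02 -1.0000e-03  7.2377e+01]
```

```bash
cat >> h.py <<'E'
def heldy(c):
    p,d,m=snap('wrist');W=pts(d,m);h=cv2.cvtColor(p,cv2.COLOR_RGB2HSV);k=np.zeros(d.shape,bool)
    for a,b in HS[c]: k|=(h[...,0]>=a)&(h[...,0]<=b)
    k&=(h[...,1]>60)&(W[...,2]>75)&(W[...,2]<95)&(W[...,0]<545);q=W[k]
    for x in range(440,540,10):
        s=q[abs(q[:,0]-x)<4]
        if len(s)>40:
            lo,hi=np.percentile(s[:,1],[1,99]);print(x,len(s),lo.round(1),hi.round(1),((lo+hi)/2).round(1))
E
python3 -c "
from h import *
heldy('terracotta')"
```

```text
440 1548 -3.2 54.7 25.7
450 1619 -4.1 55.3 25.6
460 1540 -4.2 55.3 25.5
470 1440 -3.7 53.9 25.1
480 1396 -4.2 53.7 24.8
510 644 -4.9 53.2 24.1
520 1201 -4.8 53.3 24.2
530 1147 -5.4 52.9 23.8
```

```bash
python3 -m crank '[[0,1.8,-20,0,0,0.012],[0,0,-25,0,0,0],[0,0,-14,0,0,0],[0,0,-4,0,0,0],[0,0,0,0,0,0],[10,0,0,0,0,0],[10,0,0,0,0,0],[8,0,0,0,0,0],[6,0,0,0,0,0],[6,0,0,0,0,0],[0,0,0,0,0,0]]'
python3 -m crank '[[10,0,0,0,0,0],[10,0,0,0,0,0],[10,0,0,0,0,0],[10,0,0,0,0,0],[5,0,0,0,0,0],[0,0,0,0,0,0]]'
```

```text
time: 23.35
eef_pos: [495.4, 26.5, -11.3]
tcp_rot: [-3.142, 0.001, -3.136]
force: [-0.8, 1.0, -1.9]
finger_gap: 59.6
grip_force: 34.9
time: 23.95
eef_pos: [540.3, 26.5, -11.5]
tcp_rot: [3.142, 0.001, -3.136]
force: [0.3, 0.5, -1.3]
finger_gap: 59.6
grip_force: 34.9
```

```bash
python3 -m crank '[[0,0,-1,0,0,0],[0,0,0,0,0,0],[0,0,0,0,0,0],[0,0,10,0,0,0],[0,0,25,0,0,0],[-18,0,10,0,0,0],[-18,0,0,0,0,0]]' 85
python3 -m crank '[[-2,0,0,0,0,0],[0,0,0,0,0,0],[0,0,0,0,0,0],[0,0,-20,0,0,0],[0,0,-17,0,0,0],[0,0,-6,0,0,0],[0,0,0,0,0,0]]' 0 30
python3 -m crank '[[6,0,0,0,0,0],[6,0,0,0,0,0],[10,0,0,0,0,0],[10,0,0,0,0,0],[6,0,0,0,0,0],[6,0,0,0,0,0],[4,0,0,0,0,0],[4,0,0,0,0,0],[3,0,0,0,0,0],[0,0,0,0,0,0]]'
```

```text
time: 24.65
eef_pos: [504.9, 26.4, 35.0]
tcp_rot: [-3.141, 0.005, -3.136]
force: [-0.2, -0.2, -0.1]
finger_gap: 79.9
grip_force: 0.0
time: 25.35
eef_pos: [501.0, 26.6, -11.4]
tcp_rot: [3.141, -0.002, -3.136]
force: [0.3, 0.1, 0.7]
finger_gap: 27.3
grip_force: 0.0
time: 26.35
eef_pos: [556.6, 26.5, -10.4]
tcp_rot: [-3.141, 0.0, -3.136]
force: [-2.3, -1.4, 1.3]
finger_gap: 0.6
grip_force: 1.0
```

```bash
python3 -m crank '[[2,0,0,0,0,0],[2,0,0,0,0,0],[2,0,0,0,0,0],[0,0,0,0,0,0]]'
```

```text
time: 26.75
eef_pos: [560.5, 26.6, -10.6]
tcp_rot: [3.141, -0.003, -3.136]
force: [-5.9, -1.7, 3.7]
finger_gap: 0.6
grip_force: 3.0
```

Terracotta is home. On to blue, with a fresh look in case it was knocked.

```bash
python3 -m crank '[[-5,0,0,0,0,0],[-15,0,10,0,0,0],[-10,0,40,0,0,0],[-10,-10,45,0,0,0],[0,-45,45,0,0,0],[-5,-45,40,0,0,0],[-5,-45,0,0,0,0],[-5,-45,0,0,0,-0.05],[-5,-45,0,0,0,-0.1],[0,-45,0,0,0,-0.1],[0,-45,0,0,0,-0.1],[0,-20,0,0,0,-0.05],[0,0,0,0,0,0],[0,0,0,0,0,0]]' 60
python3 - <<'E'
from h import *
print(st());p,d,m=snap('wrist')
for o in slabs(p,d,m,('terracotta','blue')): print(o,tgt(*o[:4]))
E
```

```text
time: 28.15
eef_pos: [503.4, -300.0, 152.8]
tcp_rot: [3.14, 0.0, 2.747]
force: [0.2, -0.1, -0.4]
finger_gap: 56.4
grip_force: 0.0
(28.15, array([ 503.4, -300. ,  152.8]), array([3.14 , 0.   , 2.747]), array([ 0.2, -0.1, -0.4]), 56.4, array([-0.66,  0.31,  1.53,  0.  ,  1.3 , -1.83]))
('terracotta', 565.1, -7.8, 69.0, 45, 12, 19, 528) [552.199 -41.409   1.204]
('terracotta', 560.3, -106.8, 67.5, 15, 11, 22, 219) [ 546.523 -140.06     1.178]
('blue', 568.4, -353.0, -25.6, 99, 57, 19, 4643) [ 5.35934e+02 -3.37445e+02 -4.47000e-01]
('blue', 501.0, -491.5, 67.4, 65, 37, 64, 1649) [ 487.165 -524.736    1.176]
('blue', 689.2, -111.5, 31.4, 25, 12, 44, 192) [ 6.58472e+02 -1.30256e+02  5.48000e-01]
('blue', 576.3, -646.6, -22.4, 35, 5, 5, 145) [ 5.43016e+02 -6.32881e+02 -3.91000e-01]
```

```bash
python3 -m crank '[[12,-13,0,0,0,-0.052],[12,-13,-10,0,0,0],[10,-11.5,-30,0,0,0],[0,0,-40,0,0,0],[0,0,-40,0,0,0],[0,0,-25,0,0,0],[0,0,-13,0,0,0],[0,0,-6,0,0,0],[0,0,-2,0,0,0],[0,0,0,0,0,0]]' 100
python3 -m crank '[[0,0,0,0,0,0],[0,0,0,0,0,0],[0,0,0,0,0,0],[0,0,0,0,0,0],[0,0,0,0,0,0]]' 0 35
```

```text
time: 29.2
eef_pos: [538.0, -338.7, -11.7]
tcp_rot: [-3.141, 0.002, 2.695]
force: [0.8, 0.2, -0.8]
finger_gap: 93.9
grip_force: 0.0
time: 29.7
eef_pos: [537.0, -338.7, -12.8]
tcp_rot: [-3.141, 0.0, 2.695]
force: [-0.3, -0.1, 0.9]
finger_gap: 59.5
grip_force: 35.0
```

```bash
python3 -m crank '[[0,0,10,0,0,0],[0,0,25,0,0,0],[-9,0,30,0,0,0.04],[-20,10,0,0,0,0.05],[-20,20,0,0,0,0.05],[-20,30,0,0,0,0.05],[-14,30,0,0,0,0.05],[0,30,0,0,0,0.05],[0,30,0,0,0,0.05],[0,25,0,0,0,0.05],[0,14,0,0,0,0.05],[0,0,0,0,0,0],[0,0,0,0,0,0]]'
python3 -c "
from h import *
print(st());heldy('blue')"
```

```text
time: 31.0
eef_pos: [454.5, -150.3, 52.3]
tcp_rot: [-3.14, 0.001, 3.135]
force: [0.8, 1.1, -1.9]
finger_gap: 59.7
grip_force: 35.0
(31.0, array([ 454.5, -150.3,   52.3]), array([-3.140e+00,  1.000e-03,  3.135e+00]), array([ 0.8,  1.1, -1.9]), 59.7, array([-0.46,  0.25,  1.91, -0.  ,  0.98, -2.03]))
440 1048 -177.8 -121.0 -149.4
450 1589 -178.6 -119.9 -149.3
460 1522 -178.5 -120.1 -149.3
470 1425 -178.2 -121.4 -149.8
480 1367 -178.1 -121.5 -149.8
490 153 -177.4 -121.7 -149.5
510 493 -178.9 -121.2 -150.0
520 1181 -179.0 -121.1 -150.0
530 1152 -179.3 -121.1 -150.2
```

```bash
python3 -m crank '[[0,0.3,-20,0,0,0.004],[0,0,-25,0,0,0],[0,0,-14,0,0,0],[0,0,-4.5,0,0,0],[0,0,0,0,0,0],[10,0,0,0,0,0],[10,0,0,0,0,0],[8,0,0,0,0,0],[6,0,0,0,0,0],[6,0,0,0,0,0],[0,0,0,0,0,0]]'
python3 -m crank '[[10,0,0,0,0,0],[10,0,0,0,0,0],[10,0,0,0,0,0],[10,0,0,0,0,0],[5,0,0,0,0,0],[0,0,0,0,0,0]]'
```

```text
time: 32.15
eef_pos: [495.2, -149.3, -11.4]
tcp_rot: [-3.141, 0.001, 3.139]
force: [0.4, 0.2, -1.7]
finger_gap: 59.6
grip_force: 35.0
time: 32.75
eef_pos: [540.0, -149.4, -11.6]
tcp_rot: [-3.141, 0.001, 3.139]
force: [-0.7, -0.5, -3.0]
finger_gap: 59.6
grip_force: 35.0
```

```bash
python3 -m crank '[[0,0,-1,0,0,0],[0,0,0,0,0,0],[0,0,0,0,0,0],[0,0,10,0,0,0],[0,0,25,0,0,0],[-18,0,10,0,0,0],[-18,0,0,0,0,0]]' 85
python3 -m crank '[[-2,0,0,0,0,0],[0,0,0,0,0,0],[0,0,0,0,0,0],[0,0,-20,0,0,0],[0,0,-17,0,0,0],[0,0,-6,0,0,0],[0,0,0,0,0,0]]' 0 30
python3 -m crank '[[6,0,0,0,0,0],[6,0,0,0,0,0],[10,0,0,0,0,0],[10,0,0,0,0,0],[6,0,0,0,0,0],[6,0,0,0,0,0],[4,0,0,0,0,0],[4,0,0,0,0,0],[3,0,0,0,0,0],[2,0,0,0,0,0],[0,0,0,0,0,0]]'
```

```text
time: 33.45
eef_pos: [504.6, -150.1, 35.1]
tcp_rot: [-3.14, 0.005, 3.139]
force: [0.4, 0.4, 1.1]
finger_gap: 80.1
grip_force: 0.0
time: 34.15
eef_pos: [500.8, -149.0, -11.5]
tcp_rot: [3.141, -0.002, 3.139]
force: [-0.2, 0.0, -0.2]
finger_gap: 27.3
grip_force: 0.0
time: 35.25
eef_pos: [557.5, -149.7, -10.4]
tcp_rot: [-3.141, -0.002, 3.139]
force: [-3.6, -2.7, 1.6]
finger_gap: 0.1
grip_force: 1.9
```

```bash
python3 -m crank '[[2,0,0,0,0,0],[2,0,0,0,0,0],[0,0,0,0,0,0]]'
python3 -m crank '[[-5,0,0,0,0,0],[-20,0,10,0,0,0],[-20,10,40,0,0,0],[-20,40,45,0,0,0],[0,40,40,0,0,0],[0,40,40,0,0,0],[0,0,0,0,0,0],[0,0,0,0,0,0]]' 60
python3 - <<'E'
from h import *
print(st());p,d,m=snap('wrist','w9.png')
for o in slabs(p,d,m): print(o)
E
```

```text
time: 35.55
eef_pos: [559.6, -149.5, -10.5]
tcp_rot: [-3.141, -0.005, 3.14]
force: [-7.0, -3.2, 4.3]
finger_gap: 0.1
grip_force: 3.6
time: 36.35
eef_pos: [502.5, -36.3, 146.6]
tcp_rot: [-3.141, 0.004, 3.141]
force: [0.6, -0.3, 0.0]
finger_gap: 55.7
grip_force: 0.0
(36.35, array([502.5, -36.3, 146.6]), array([-3.141,  0.004,  3.141]), array([ 0.6, -0.3,  0. ]), 55.7, array([-0.21,  0.19,  1.72,  0.  ,  1.23, -1.78]))
('green', 398.5, 134.6, 6.3, 98, 61, 18, 8112)
('green', 416.4, 246.7, 13.2, 88, 31, 14, 2346)
('green', 580.7, -59.9, 89.9, 52, 34, 17, 1326)
('green', 627.6, -62.6, 89.9, 40, 6, 17, 232)
('green', 690.3, -64.5, 89.9, 63, 22, 42, 1006)
('terracotta', 555.6, -18.2, 89.9, 9, 5, 17, 75)
('terracotta', 559.1, 69.3, 89.9, 14, 10, 20, 175)
('terracotta', 562.7, 161.2, 71.1, 24, 12, 23, 273)
('terracotta', 563.7, -16.7, 81.2, 13, 6, 33, 86)
('terracotta', 597.0, 12.5, 8.8, 68, 22, 18, 1011)
('terracotta', 691.1, 29.3, 89.9, 65, 24, 42, 1124)
('blue', 582.2, -151.1, 89.9, 49, 33, 17, 953)
('blue', 693.4, -130.6, -3.5, 16, 7, 42, 71)
```

View pics/w9.png

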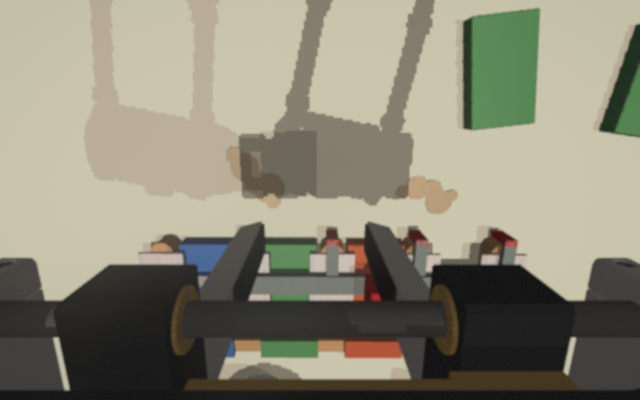

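All three slabs sit in their own bays: blue (205,255), green (292,255) and terracotta (358,255), with near edges at the mouth line and the tabs before the rails. I check the edges numerically and go to the grip.

```bash
python3 -m crank '[[-15,20,5,0,0,0],[0,20,10,0,0,0],[0,22,10,0,0,0],[0,0,10,0,0,0],[0,0,0,0,0,0]]'
python3 - <<'E'
from h import *
print(st());p,d,m=snap('wrist');W=pts(d,m);h=cv2.cvtColor(p,cv2.COLOR_RGB2HSV)
for c,y0 in (('blue',-149.2),('green',-60.7),('terracotta',26.5)):
    k=np.zeros(d.shape,bool)
    for a,b in HS[c]: k|=(h[...,0]>=a)&(h[...,0]<=b)
    k&=(h[...,1]>60)&(W[...,2]>14)&(W[...,2]<24)&(W[...,0]>545)&(W[...,0]<680)&(abs(W[...,1]-y0)<32)
    for a,b in((-24,-12),(-6,6),(12,24)):
        q=W[k&(W[...,1]-y0>a)&(W[...,1]-y0<b)]
        if len(q)>20: print(c,a,len(q),np.percentile(q[:,0],[1,5,99]).round(1))
k=(W[...,2]>25)&(W[...,2]<32)&(W[...,0]>540)&(W[...,0]<600)&(abs(W[...,1]+17)<190);print('lip front',np.percentile(W[k][:,0],[1,5]).round(1))
E
```

```text
time: 36.9
eef_pos: [486.9, 24.0, 180.5]
tcp_rot: [-3.141, 0.0, 3.139]
force: [-0.0, 0.2, -0.4]
finger_gap: 56.4
grip_force: 0.0
(36.9, array([486.9,  24. , 180.5]), array([-3.141,  0.   ,  3.139]), array([-0. ,  0.2, -0.4]), 56.4, array([-0.09,  0.15,  1.69, -0.  ,  1.31, -1.66]))
blue -24 199 [567.9 568.3 590.7]
blue -6 202 [568.  568.3 590.8]
blue 12 130 [568.1 568.3 590.4]
green -24 43 [568.3 568.4 576.7]
green 12 41 [626.9 627.3 638. ]
terracotta -24 288 [568.7 569.3 638. ]
terracotta -6 304 [568.9 569.6 601.6]
terracotta 12 271 [569.1 569.5 637.6]
lip front [556.7 558.2]
```

All rear edges are square and level at about 568–569, so the slabs are home. I grip the keeper.

```bash
python3 -m crank '[[40,1,0,0,0,0],[40,1,0,0,0,0],[36,0,-5,0,0,0],[0,0,-30,0,0,0],[0,0,-35,0,0,0],[0,0,-35,0,0,0],[0,0,-25,0,0,0],[0,0,-15,0,0,0],[0,0,-10,0,0,0],[0,0,-3,0,0,0],[0,0,0,0,0,0]]' 55
python3 -m crank '[[0,0,0,0,0,0],[0,0,0,0,0,0],[0,0,0,0,0,0],[0,0,0,0,0,0],[0,0,0,0,0,0]]' 0 20
```

```text
time: 38.05
eef_pos: [602.2, 26.3, 22.3]
tcp_rot: [3.142, -0.001, 3.138]
force: [0.8, 0.0, -0.8]
finger_gap: 51.7
grip_force: 0.0
time: 38.55
eef_pos: [602.6, 25.5, 23.4]
tcp_rot: [-3.139, 0.001, 3.139]
force: [-1.2, -4.8, 2.0]
finger_gap: 24.1
grip_force: 20.0
```

```bash
python3 -m crank '[[0,-5,0,0,0,0],[0,-8,0,0,0,0],[0,-8,0,0,0,0],[0,-8,0,0,0,0],[0,-8,0,0,0,0],[0,-5,0,0,0,0],[0,0,0,0,0,0]]'
```

```text
time: 39.25
eef_pos: [602.4, -16.4, 23.3]
tcp_rot: [-3.141, 0.001, 3.138]
force: [-1.6, -1.3, 5.7]
finger_gap: 23.7
grip_force: 20.0
```

```bash
python3 -m crank '[[0,-2,0,0,0,0],[0,-2,0,0,0,0],[0,-2,0,0,0,0],[0,0,0,0,0,0],[0,0,0,0,0,0]]'
```

```text
time: 39.75
eef_pos: [602.4, -18.3, 23.3]
tcp_rot: [3.136, 0.001, 3.137]
force: [-0.6, 7.8, 6.0]
finger_gap: 24.2
grip_force: 20.0
```

It stalled after 43.8 mm of travel, at the closed stop. I release, withdraw and check.

```bash
python3 -m crank '[[0,2,0,0,0,0],[0,0,0,0,0,0]]' 
python3 -m crank '[[0,0,0,0,0,0],[0,0,0,0,0,0],[0,0,0,0,0,0],[0,0,20,0,0,0],[0,0,40,0,0,0],[0,0,40,0,0,0],[-40,0,30,0,0,0],[-45,0,0,0,0,0],[-45,0,0,0,0,0],[-45,0,0,0,0,0],[-45,0,0,0,0,0],[-45,0,0,0,0,0],[0,0,0,0,0,0],[0,0,0,0,0,0]]' 60
python3 - <<'E'
from h import *
print(st());p,d,m=snap('top');cv2.imwrite('pics/t9.png',cv2.resize(p[80:260,200:400],None,fx=3,fy=3,interpolation=cv2.INTER_CUBIC)[:,:,::-1])
E
```

```text
time: 39.95
eef_pos: [602.3, -18.3, 23.3]
tcp_rot: [3.14, 0.001, 3.138]
force: [-0.7, 2.6, 4.9]
finger_gap: 23.7
grip_force: 20.0
time: 41.35
eef_pos: [337.1, -19.1, 153.0]
tcp_rot: [-3.141, 0.002, 3.138]
force: [0.7, -0.2, 0.0]
finger_gap: 56.5
grip_force: 0.0
(41.35, array([337.1, -19.1, 153. ]), array([-3.141e+00,  2.000e-03,  3.138e+00]), array([ 0.7, -0.2,  0. ]), 56.5, array([-0.26, -0.07,  1.99,  0.  ,  1.22, -1.83]))
```

View pics/t9.png

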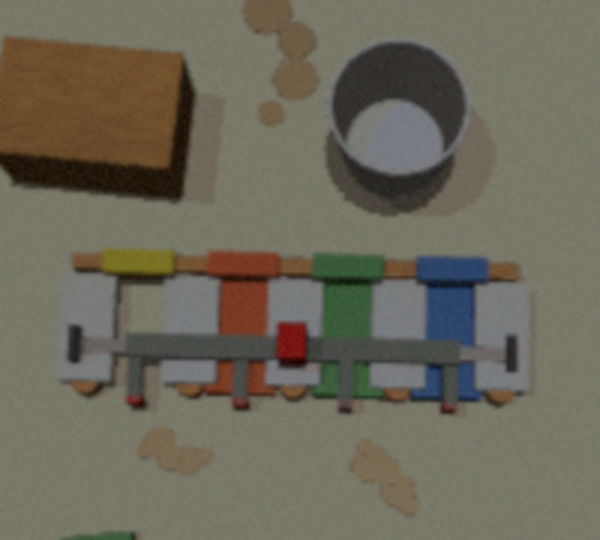

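The picture shows all three slabs home, with the tabs amid the mouths (blue (450,380), green (346,380), terracotta (241,380)). The tub and carton are in place.

```bash
python3 -c "
from rig import *
print(close_job())"
```

```text
the job is handed in; nothing more can be done
None
```

The green, terracotta and blue slabs are home in their own bays (no yellow slab was on the bench), the keeper went to its open stop and back to its closed stop, the tub, jar and carton were left untouched, and the job is handed in (no verdict was returned).

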